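# Book the picked parts on the bench tally

## Task

Book the four pieces lying in the wide compartment of the picking tray on the three-wheel bench tally: with a fingertip, flick the edge of a wheel on, its top going away from the robot, one click for every piece - the left wheel counts angle brackets, the middle wheel ball bearings, the right wheel relays. All wheels stand at zero now; do not count what lies in the narrow compartment, and leave a wheel at zero if none of its pieces is there. Grasp and lift nothing, do not shove the tally about, and leave the tray's pieces and the other things on the bench where they are.

Things in the scene. Friction and masses are not known exactly. Their poses are not given: they have to be found in the camera images.
- tally: grey steel bench tally, 124 (its x) by 190 mm (its y), top plate 46 mm above the bench, 1.8 kg, standing loose. Origin: centre of its underside; x points away from the robot (yaw within 0.3 rad). Three white thumbwheels in a row along y, 52 mm apart, stick up through the plate; before each, the outline of its piece: bracket (left), ring (middle), relay (right)
- wheel_left (a joint): turn of the left wheel, which counts angle brackets: 0 as it stands at the start (zero bar on top); grows as its top edge is pushed away from the robot (tally's +x), 0.628 rad (36 degrees) a click. A sprung roller holds it: about 2 N at the edge to leave a click; past half-way it drops into the next by itself. It turns both ways
- wheel_middle (a joint): turn of the middle wheel, which counts ball bearings: 0 as it stands at the start (zero bar on top); grows as its top edge is pushed away from the robot (tally's +x), 0.628 rad (36 degrees) a click. A sprung roller holds it: about 2 N at the edge to leave a click; past half-way it drops into the next by itself. It turns both ways
- wheel_right (a joint): turn of the right wheel, which counts relays: 0 as it stands at the start (zero bar on top); grows as its top edge is pushed away from the robot (tally's +x), 0.628 rad (36 degrees) a click. A sprung roller holds it: about 2 N at the edge to leave a click; past half-way it drops into the next by itself. It turns both ways
- wheel_left_axle (a point): centre of the left (tally +y) wheel, 34 mm above the bench; axle along tally y. 56 mm across, 16 mm wide: ten round lobes of 4 mm radius on a 24 mm radius circle, core radius 17.5 mm. At rest a lobe is at the very top (crest 62 mm above the bench), the next 14 mm before and behind it (crests at 57 mm), flutes between. Crests carry a zero bar, then 1 to 9 dots
- wheel_middle_axle (a point): centre of the middle wheel, 34 mm above the bench; axle along tally y. 56 mm across, 16 mm wide: ten round lobes of 4 mm radius on a 24 mm radius circle, core radius 17.5 mm. At rest a lobe is at the very top (crest 62 mm above the bench), the next 14 mm before and behind it (crests at 57 mm), flutes between. Crests carry a zero bar, then 1 to 9 dots
- wheel_right_axle (a point): centre of the right (tally -y) wheel, 34 mm above the bench; axle along tally y. 56 mm across, 16 mm wide: ten round lobes of 4 mm radius on a 24 mm radius circle, core radius 17.5 mm. At rest a lobe is at the very top (crest 62 mm above the bench), the next 14 mm before and behind it (crests at 57 mm), flutes between. Crests carry a zero bar, then 1 to 9 dots
- tray: grey open picking tray, fixed, 212 mm (its x) by 142 mm (its y), walls 34 mm high, floor 4 mm. Origin: centre of its underside; x points away from the robot (yaw within 0.25 rad). A cross wall at x = +30 mm parts the wide compartment (nearer the robot) from the narrow one (far end). Four pieces lie in the wide one, two in the narrow one
- bearing1_mid (a point): ball bearing, steel ring 47 mm across, 20 mm bore, 14 mm thick, lying flat in the tray; its centre
- bearing2_mid (a point): ball bearing, steel ring 47 mm across, 20 mm bore, 14 mm thick, lying flat in the tray; its centre
- bearing3_mid (a point): ball bearing, steel ring 47 mm across, 20 mm bore, 14 mm thick, lying flat in the tray; its centre
- bearing4_mid (a point): ball bearing, steel ring 47 mm across, 20 mm bore, 14 mm thick, lying flat in the tray; its centre
- bracket_mid (a point): steel angle bracket, L of 38 by 36 by 34 mm high, 4 mm thick, in the tray; the point 17 mm above the middle of its foot
- relay_mid (a point): plug-in relay, grey block 32 by 26 mm on a black foot 38 by 28 mm, 34 mm high, in the tray; its centre
- marker: white marker pen with black cap, 138 mm long, 17 mm thick, lying between tally and tray; origin: centre of its underside
- tape_roll: roll of brown packing tape, 100 mm across, 48 mm high; origin: centre of its underside
- cutter: grey cutter knife, 138 mm long, lying; origin: centre of its underside
- pen_cup: black pen cup, 72 mm across, 95 mm high, pens up to 150 mm; origin: centre of its underside
- scanner: hand scanner in its stand, 150 mm high; origin: centre of its underside
- carton: closed small carton, 120 by 90 by 70 mm; origin: centre of its underside
- handheld: black handheld terminal, 160 by 76 by 18 mm, lying behind; origin: centre of its underside

How it is judged (in metres and radians):
At the end, for the whole second after the job is handed in: each wheel rests (within 0.15 rad) as many clicks of 0.628 rad past zero as there are pieces of its kind in the wide compartment: left for the bracket (0 or 1), middle for the bearings (2 to 4), right for the relay (0 or 1); the tally stands flat (((not (x of bracket_mid in the frame of tray below 0.03 m) and not (x of relay_mid in the frame of tray below 0.03 m) and value of joint wheel_left between -0.15 and 0.15 rad and value of joint wheel_middle between 2.363 and 2.663 rad and value of joint wheel_right between -0.15 and 0.15 rad) or (not (x of bracket_mid in the frame of tray below 0.03 m) and x of relay_mid in the frame of tray below 0.03 m and value of joint wheel_left between -0.15 and 0.15 rad and value of joint wheel_middle between 1.735 and 2.035 rad and value of joint wheel_right between 0.478 and 0.778 rad) or (x of bracket_mid in the frame of tray below 0.03 m and not (x of relay_mid in the frame of tray below 0.03 m) and value of joint wheel_left between 0.478 and 0.778 rad and value of joint wheel_middle between 1.735 and 2.035 rad and value of joint wheel_right between -0.15 and 0.15 rad) or (x of each of bracket_mid, relay_mid in the frame of tray below 0.03 m and value of joint wheel_left between 0.478 and 0.778 rad and value of joint wheel_middle between 1.107 and 1.407 rad and value of joint wheel_right between 0.478 and 0.778 rad)) and velocity of joint wheel_left between -0.1 and 0.1 rad/s and velocity of joint wheel_middle between -0.1 and 0.1 rad/s and velocity of joint wheel_right between -0.1 and 0.1 rad/s and angle between tally's own z axis and vertical below 0.03 rad); the robot touches nothing.
It fails at once if the tally is shoved more than 15 mm, tipped or lifted (distance of tally from where it was at the start of the episode above 0.015 m or angle between tally's own z axis and vertical above 0.12 rad).
It fails at once if a piece in the tray is shifted more than 15 mm or lifted (distance of any of bearing1_mid, bearing2_mid, bearing3_mid, bearing4_mid, bracket_mid, relay_mid from where it was at the start of the episode above 0.015 m).
It fails at once if something else on the bench is moved more than 20 mm or lifted (distance of any of marker, tape_roll, cutter, pen_cup, scanner, carton, handheld from where it was at the start of the episode above 0.02 m).
It also fails if it takes over 45 s, if anything falls off the work surface, if the arm or the gripper's body presses on something with over 40 N, if the wrist force passes 120 N, or if a joint passes its speed limit or range.

## Robot

A 6-joint arm with a two-finger parallel gripper is mounted at the origin on the work surface. World frame = base frame: x ahead of the robot, y to its left, z up, the work surface at z = 0. Lengths are in m, angles in degrees, forces in N, time in s.
With the tool pointing down it reaches from about 0.35 to 0.875 m from the base axis. Payload 15.5 kg.
Tool frame: the origin (TCP) lies midway between the tips of the shut fingers; the grasp point (between the pads) lies 19 mm behind it (env.pinch_z is the z of the grasp point in the tool frame, in m); z points along the fingers, y is the direction in which the jaws open and shut (so a half turn about z gives the same grasp; the last joint's range is limited). The gripper opens to 85 mm and grips with 20 to 120 N. Pads are 22 mm wide; open, the fingers measure 114 mm over their backs; the gripper's body (76 mm by 85 mm) begins 54 mm behind the grasp point. The pads swing forward as they close: fully open they stand 13 mm farther back than shut.
Start: joints at [-73.539, 28.281, 77.091, -0, 74.628, -5.472], TCP at [0.233, -0.58, 0.2] pointing down, gripper open.
Joint ranges: [-166.48, 166.48], [-47.26, 123.95], [12.59, 153.08], [-70.14, 250.14], [6.76, 159.57], [-176.63, 176.63]. Speed limits (degrees/s): [108.29, 108.29, 147.25, 172.46, 172.46, 172.46].

## Interface

Orientations are given as [roll, pitch, yaw] about the fixed x, y, z axes, in that order (R = Rz(yaw) Ry(pitch) Rx(roll)).
In Python, from rig import env, imaging, ticket gives the robot as it stands. The module is installed in compiled form; this text tells all that it offers.
- The arm moves only by the tool send_rows, never from a script. Its argument "series" is a list of rows, each an object with "delta_rot": the turn, a rotation vector about the tool's x, y, z in rad, a list of three; "travel": the shift along the tool's x, y, z in m, a list of three; "hand": the closure, from -1 (fully open) to 1 (shut), so that 0 is half open. In form: [{"delta_rot": [wx, wy, wz], "travel": [dx, dy, dz], "hand": hand}, ...]. A call has 1 to 20 rows; each row shifts and turns the commanded pose from where the row before left it, along the tool's axes as they then stand; what a row does not reach is not made up. A row lasts 1/8 s, in which the tool goes at most 62.5 mm and 10.7 degrees, less where a joint would pass 70% of its speed; a pose out of reach is approached as far as the arm can. A call is refused whole if a number of a shift passes 0.0625 or a number of a turn 0.188, either way. A call with a gripper value outside its range is refused whole. The fingers move at their own pace and stop on an object; "newtons" is the grip in N (left out, the last holds). Time passes only in rows, so rows that do not move let the fingers close. It gives the time, the measured TCP pose, the force and the opening at its end, in the units of the state.
- env.read_state(): the state, without advancing time (a new reading comes with each control period).
- imaging.read_camera(name): name is "scene" or "top" or "wrist"; returns a dict with "color" (384x512x3 uint8, blue, green, red), "range_z" (384x512 float32, m along the optical axis (not along the pixel's ray), 0 where there is no reading), "vertical_fov" (degrees; the focal length in pixels is half the picture's height over the tangent of half this angle, whatever the lens; pixels are square), "cx", "cy" (the principal point, pixels), "extrinsics" (4x4, takes a point from camera to world coordinates). Camera axes: x right, y up, looking along -z (the intrinsics and any distortion apply to the point x, -y, -z); pixel columns grow to the right and rows downward; lengths in m; the calibration is good to about 2 mm. A picture is of the moment at which its call begins.
- ticket.hand_in(): hands the job in, once; it reports no verdict.
The state is a dict: "clock": time; "q": joint angles; "qvel": joint speeds; "effort": joint torques, N m; "tcp_pos": TCP position; "eef_rot": TCP orientation; "force": force on the tool from outside, world axes, zero at the start; "wrist_torque": the same for the moment, N m; "opening": opening from 0.0 (shut) to 1.0 (fully open).
Only numpy, scipy, OpenCV 4.12 (cv2) and the standard library are available. Lean on these libraries where they do the work, as an engineer would, in place of code of your own. Each camera call takes 0.05 s, during which the arm holds its last target.

## Working session

There is one attempt and no reset: what is moved stays moved. The work goes in short steps, Python scripts to look and compute and a tool call to move; the robot and the scene stay as the last step left them, time stands still between calls to the robot, and variables do not carry over. Pictures are saved under pics/ and viewed, and the job is handed in when it is done.

Besides the shell and the picture viewer there is one more tool, called after "Request:" in YAML: its name, and indented under it one key for each argument. send_rows: Moves the arm, as the interface text tells. Its arguments: {"type":"object","properties":{"series":{"type":"array"},"newtons":{"type":"number"}},"required":["series"]}

```bash
mkdir -p pics
cat > h.py <<'E'
import numpy as np, cv2
from rig import env, imaging, ticket
def cam(n):
    d=imaging.read_camera(n); h=d["color"].shape[0]
    d["f"]=h/2/np.tan(np.radians(d["vertical_fov"])/2); return d
def world(d,u,v,z=None):
    z=d["range_z"][int(round(v)),int(round(u))] if z is None else z
    p=np.array([(u-d["cx"])/d["f"]*z,-(v-d["cy"])/d["f"]*z,-z,1]); return (d["extrinsics"]@p)[:3]
def cloud(d):
    h,w=d["range_z"].shape; u,v=np.meshgrid(np.arange(w),np.arange(h)); z=d["range_z"]
    p=np.stack([(u-d["cx"])/d["f"]*z,-(v-d["cy"])/d["f"]*z,-z,np.ones_like(z)],-1)
    return (p@d["extrinsics"].T)[...,:3]
def proj(d,P):
    p=np.linalg.inv(d["extrinsics"])@np.append(P,1); return d["cx"]+d["f"]*p[0]/-p[2], d["cy"]-d["f"]*p[1]/-p[2]
E
python3 - <<'E'
from h import *
for n in["top","scene"]:
    d=cam(n); cv2.imwrite(f"pics/{n}0.png",cv2.resize(d["color"],(800,600),interpolation=cv2.INTER_CUBIC))
    print({k:(v if not hasattr(v,'shape') or v.size<20 else v.shape) for k,v in d.items()})
s=env.read_state();print(s)
E
```

```text
{'color': (384, 512, 3), 'range_z': (384, 512), 'vertical_fov': 56.26637831924485, 'cx': 255.7629165920119, 'cy': 192.50664720199717, 'extrinsics': array([[-1.29794659e-01,  9.69187720e-01, -2.09352596e-01,
         3.68816698e-01],
       [-9.91535634e-01, -1.27555726e-01,  2.42203208e-02,
        -3.79223576e-04],
       [-3.23008472e-03,  2.10724227e-01,  9.77540212e-01,
         1.14330672e+00],
       [ 0.00000000e+00,  0.00000000e+00,  0.00000000e+00,
         1.00000000e+00]]), 'f': np.float64(359.0832743799034)}
{'color': (384, 512, 3), 'range_z': (384, 512), 'vertical_fov': 51.396072052603515, 'cx': 255.37156166288761, 'cy': 192.73565527494628, 'extrinsics': array([[ 7.68317231e-01, -5.34680965e-01,  3.51859203e-01,
         9.63762987e-01],
       [ 6.40069147e-01,  6.42110508e-01, -4.21907079e-01,
        -4.63030077e-01],
       [-3.46807621e-04,  5.49372698e-01,  8.35577356e-01,
         9.35144633e-01],
       [ 0.00000000e+00,  0.00000000e+00,  0.00000000e+00,
         1.00000000e+00]]), 'f': np.float64(398.98153093305586)}
{'clock': 0.1, 'q': array([-7.35391554e+01,  2.83122911e+01,  7.71243107e+01,  4.22805518e-04,
        7.46276404e+01, -5.47066136e+00]), 'qvel': array([ 0.02285578, -0.09919782, -0.04246987,  0.0619919 , -0.08508915,
       -0.07110377]), 'effort': array([ 1.05868850e-03, -8.83591247e+01, -3.84562254e+01, -1.46978241e-04,
        5.25098993e-03,  6.93729976e-05]), 'tcp_pos': array([ 0.23334991, -0.57941527,  0.19974509]), 'eef_rot': array([-1.79936089e+02, -6.53028918e-03,  2.19313900e+01]), 'force': array([ 0.37766291, -0.29415649,  0.98292392]), 'wrist_torque': array([0.00364527, 0.00714833, 0.01073325]), 'opening': 1.0012337492838372}
```

View pics/top0.png

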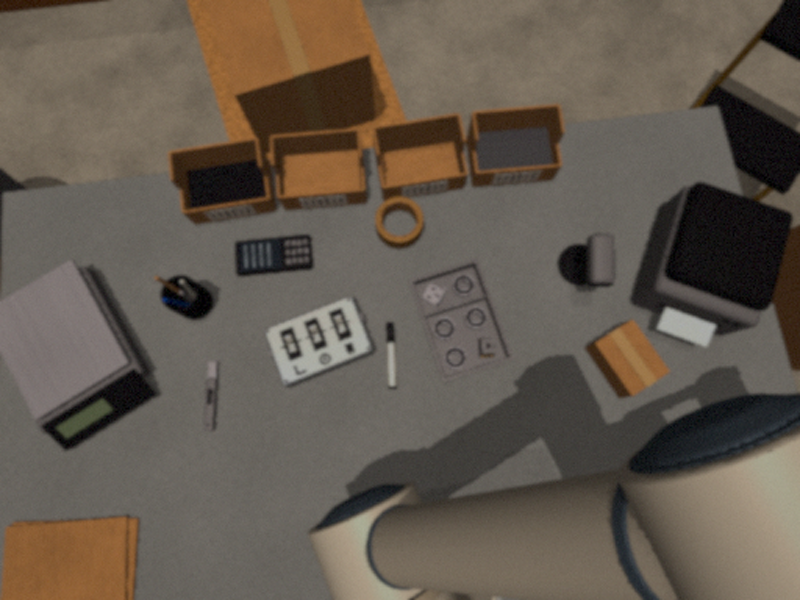

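View pics/scene0.png

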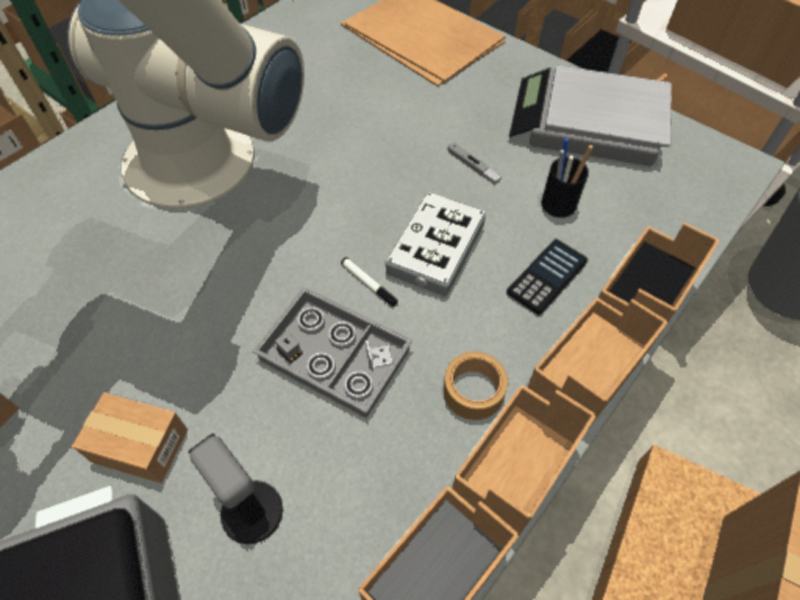

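The wide (near) compartment seems to hold 3 bearings and a dark piece; the narrow one a bearing and a light piece. I'll zoom in to identify both odd pieces and measure the tally.

Run:
```python
from h import *
d=cam("top"); t=d["color"]; e=cam("scene"); s=e["color"]
a=cv2.resize(t[160:250,255:335],(400,450),interpolation=cv2.INTER_CUBIC)
b=cv2.resize(s[180:270,160:270],(400,327),interpolation=cv2.INTER_CUBIC); b=cv2.copyMakeBorder(b,0,123,0,0,0)
cv2.imwrite("pics/tray.png",np.hstack([a,b]))
cv2.imwrite("pics/tally.png",np.hstack([cv2.resize(t[180:255,160:245],(397,350),interpolation=cv2.INTER_CUBIC),cv2.resize(s[115:195,240:320],(350,350),interpolation=cv2.INTER_CUBIC)]))
for n,D in(("top",d),("scene",e)):
    P=cloud(D); x,y,z=P[...,0],P[...,1],P[...,2]
    m=(abs(z-.046)<.006)&(x>.3)&(x<.75)&(y>-.1)&(y<.3)
    m8=m.astype(np.uint8); k,l,st,c=cv2.connectedComponentsWithStats(m8)
    i=1+np.argmax(st[1:,4]); q=P[l==i]; r=cv2.minAreaRect(q[:,:2].astype(np.float32)*1000); print(n,r,q[:,2].mean(),len(q))
    w=(z>.052)&(z<.075)&(x>.3)&(x<.75)&(y>-.1)&(y<.3)
    k,l,st,c=cv2.connectedComponentsWithStats(w.astype(np.uint8))
    for i in range(1,k):
        if st[i,4]>8: q=P[l==i]; print(st[i,4],q.mean(0).round(4),q.max(0).round(4))
```

```text
top ((547.4930419921875, 145.67547607421875), (122.30921173095703, 191.0858917236328), 14.545763969421387) 0.04621823878522891 2171
13 [0.5872 0.1    0.0563] [0.5943 0.1075 0.0597]
13 [0.573  0.097  0.0607] [0.5769 0.1026 0.0633]
27 [0.5666 0.1487 0.0586] [0.5791 0.1581 0.066 ]
10 [0.559  0.0934 0.0564] [0.5622 0.0984 0.0594]
27 [0.5533 0.1983 0.0581] [0.5647 0.2054 0.068 ]
11 [0.5468 0.1431 0.0568] [0.5506 0.1488 0.061 ]
12 [0.5332 0.1937 0.0561] [0.538  0.1997 0.0602]
scene ((549.9607543945312, 138.3578643798828), (122.528564453125, 193.75067138671875), 14.64491081237793) 0.04701143671641947 2019
10 [0.5352 0.19   0.0576] [0.5381 0.1944 0.0618]
29 [0.5536 0.1956 0.0578] [0.5657 0.2036 0.0633]
13 [0.5479 0.1396 0.0575] [0.5518 0.146  0.0609]
16 [0.5611 0.143  0.0609] [0.5644 0.1505 0.0656]
14 [0.5744 0.1474 0.0571] [0.5786 0.1557 0.0613]
51 [0.5731 0.0941 0.0574] [0.5905 0.1051 0.0659]
```

View pics/tray.png

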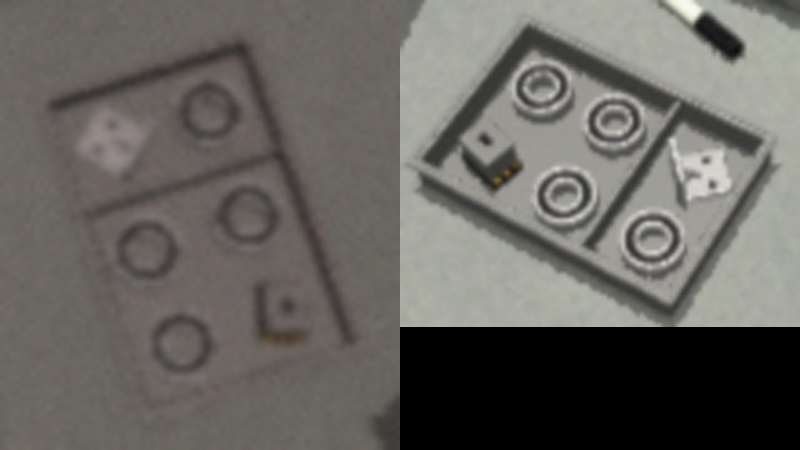

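View pics/tally.png

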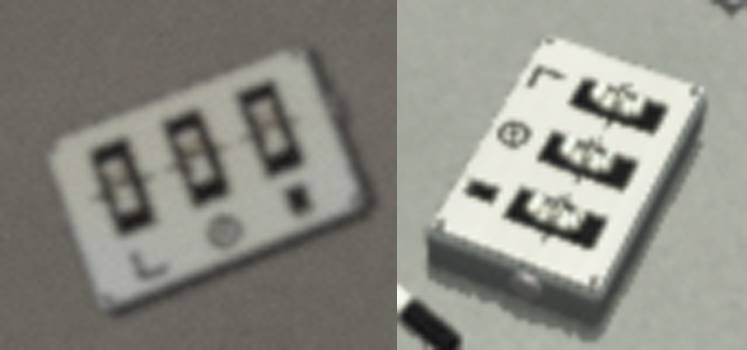

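Top view: the tray's wide (near) compartment holds three rings and the relay (crop ~(285,310), with orange pins). The narrow one holds a ring and the white bracket (110,140). Targets are middle 3, right 1, left 0. The tally yaw is about 14.6° and its centre is near (0.548, 0.142). Next I move over it with the fingers shut.

Request:
send_rows:
  series:
    - {"delta_rot": [0,0,0.128],"travel": [0,0,-0.03],"hand": 1}
    - {"delta_rot": [0,0,0],"travel": [0.0285,-0.0384,-0.002],"hand": 1}
    - {"delta_rot": [0,0,0],"travel": [0.0285,-0.0384,-0.002],"hand": 1}
    - {"delta_rot": [0,0,0],"travel": [0.0285,-0.0384,-0.002],"hand": 1}
    - {"delta_rot": [0,0,0],"travel": [0.0285,-0.0384,-0.002],"hand": 1}
    - {"delta_rot": [0,0,0],"travel": [0.0285,-0.0384,-0.002],"hand": 1}
    - {"delta_rot": [0,0,0],"travel": [0.0285,-0.0384,-0.002],"hand": 1}
    - {"delta_rot": [0,0,0],"travel": [0.0285,-0.0384,-0.002],"hand": 1}
    - {"delta_rot": [0,0,0],"travel": [0.0285,-0.0384,-0.002],"hand": 1}
    - {"delta_rot": [0,0,0],"travel": [0.0285,-0.0384,-0.002],"hand": 1}
    - {"delta_rot": [0,0,0],"travel": [0.0285,-0.0384,-0.002],"hand": 1}
    - {"delta_rot": [0,0,0],"travel": [0.0285,-0.0384,0],"hand": 1}
    - {"delta_rot": [0,0,0],"travel": [0.0285,-0.0384,0],"hand": 1}
    - {"delta_rot": [0,0,0],"travel": [0.0285,-0.0384,0],"hand": 1}
    - {"delta_rot": [0,0,0],"travel": [0.0285,-0.0384,0],"hand": 1}
    - {"delta_rot": [0,0,0],"travel": [0.0285,-0.0384,0],"hand": 1}
    - {"delta_rot": [0,0,0],"travel": [0.0285,-0.0384,0],"hand": 1}
    - {"delta_rot": [0,0,0],"travel": [0,0,0],"hand": 1}

```text
clock: 2.45
tcp_pos: [0.5205, 0.1323, 0.2499]
eef_rot: [-180.0, -0.0, 14.8]
force: [-0.5, -1.1, -0.5]
opening: 0.006
```

Run:
```python
from h import *
for n in["wrist"]:
    d=cam(n); cv2.imwrite("pics/w1.png",cv2.resize(d["color"],(800,600),interpolation=cv2.INTER_CUBIC)); np.set_printoptions(precision=4,suppress=True);print(d["extrinsics"],d["f"],d["cx"],d["cy"])
d=cam("scene");cv2.imwrite("pics/s1.png",d["color"])
s=env.read_state();print(s["clock"],s["tcp_pos"],s["eef_rot"],s["force"],s["opening"])
```

```text
[[ 0.2548  0.927   0.275   0.591 ]
 [-0.967   0.2444  0.0723  0.1499]
 [-0.0002 -0.2844  0.9587  0.4229]
 [ 0.      0.      0.      1.    ]] 271.39812491510844 258.2875501741702 192.25801843522524
2.55 [0.5196 0.1298 0.25  ] [179.9909   0.0429  14.663 ] [0.6374 0.0921 0.0761] 0.0009711057719543932
```

View pics/w1.png

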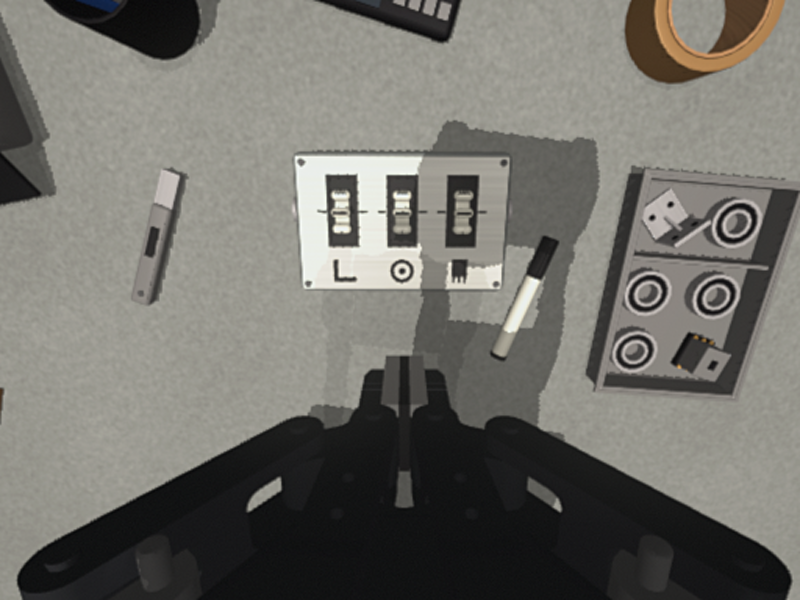

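View pics/s1.png

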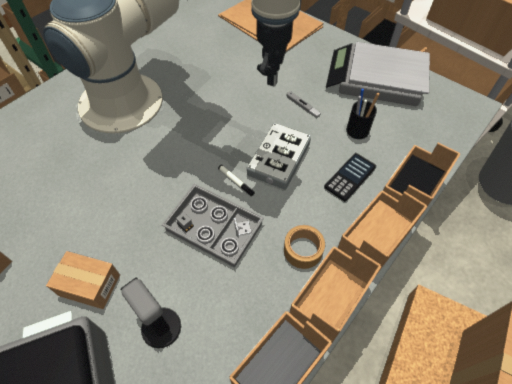

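The wrist view confirms three bearings and the relay in the wide compartment, with the bracket and a bearing in the narrow one. The wheels are at (341,212), (402,212) and (462,212), and the fingertip front edge is at (404,356). I'll compute positions from these.

```bash
cat >> h.py <<'E'
def onplane(d,u,v,z):
    r=d["extrinsics"][:3,:3]@np.array([(u-d["cx"])/d["f"],-(v-d["cy"])/d["f"],-1]); o=d["extrinsics"][:3,3]
    return o+r*(z-o[2])/r[2]
E
python3 - <<'E'
from h import *
np.set_printoptions(precision=4,suppress=True)
d=cam("wrist"); k=.64
c=[onplane(d,u*k,v*k,.046) for u,v in[(296,154),(510,154),(503,290),(303,290)]]
print(np.array(c)); print(np.mean(c,0)); 
for i in range(4): print(np.linalg.norm(c[i]-c[i-1]))
v=(c[0]+c[1]-c[2]-c[3]);print("yaw",np.degrees(np.arctan2(v[1],v[0])))
ps=[onplane(d,u*k,212*k,.046) for u in(341,402,462)]
w=[onplane(d,u*k,212*k,.062) for u in(341,402,462)]
print(np.array(ps),np.array(w))
print("tip",onplane(d,404*k,356*k,.25))
P=cloud(d);z=P[...,2]
m=(abs(z-.046)<.004)&(np.hypot(P[...,0]-.55,P[...,1]-.14)<.14)
q=P[m];print(cv2.minAreaRect(q[:,:2].astype(np.float32)*1000),q[:,2].mean())
print(np.round(P[215:250:2,258],3))
cv2.imwrite("pics/w1c.png",cv2.resize(d["color"][90:250,180:335],(775,600),interpolation=cv2.INTER_CUBIC))
E
```

```text
[[0.5831 0.2389 0.046 ]
 [0.6286 0.0648 0.046 ]
 [0.5145 0.0329 0.046 ]
 [0.468  0.211  0.046 ]]
[0.5486 0.1369 0.046 ]
0.11845685514538888
0.1799464217843494
0.11847859986196617
0.18410717790133346
yaw 14.627121426465933
[[0.5458 0.1922 0.046 ]
 [0.5593 0.1406 0.046 ]
 [0.5725 0.0899 0.046 ]] [[0.5477 0.1903 0.062 ]
 [0.5606 0.1409 0.062 ]
 [0.5733 0.0924 0.062 ]]
tip [0.5156 0.1277 0.25  ]
((548.7944946289062, 140.62875366210938), (116.97827911376953, 182.58505249023438), 14.099909782409668) 0.04572368730792905
[[ 0.43   0.106 -0.001]
 [ 0.426  0.105 -0.003]
 [ 0.423  0.104 -0.001]
 [ 0.42   0.103  0.001]
 [ 0.416  0.102 -0.002]
 [ 0.413  0.101  0.   ]
 [ 0.409  0.1   -0.   ]
 [ 0.531  0.132  0.287]
 [ 0.531  0.132  0.29 ]
 [ 0.531  0.132  0.292]
 [ 0.531  0.132  0.294]
 [ 0.531  0.132  0.297]
 [ 0.531  0.132  0.298]
 [ 0.531  0.132  0.302]
 [ 0.531  0.132  0.304]
 [ 0.531  0.132  0.305]
 [ 0.531  0.132  0.307]
 [ 0.531  0.132  0.309]]
```

View pics/w1c.png

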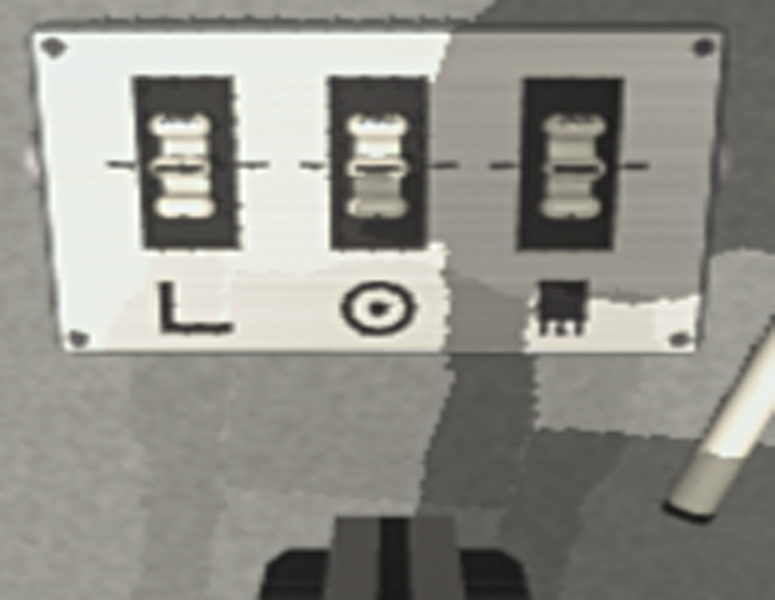

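```bash
python3 - <<'E'
from h import *
np.set_printoptions(precision=4,suppress=True)
print(env.read_state()["clock"],env.read_state()["tcp_pos"])
for n in("wrist","scene","top"):
    d=cam(n);P=cloud(d)
    t=np.array([.5196,.1298]); yaw=np.radians(14.6)
    ex=np.array([np.cos(yaw),np.sin(yaw)]);ey=np.array([-ex[1],ex[0]])
    a=(P[...,:2]-t)@ex;b=(P[...,:2]-t)@ey;z=P[...,2]
    m=(abs(a)<.05)&(abs(b)<.05)&(z>.2)&(z<.33)
    print(n,m.sum(), "tcp px",proj(d,np.array([.5196,.1298,.25])))
    for lo in np.arange(.24,.33,.01):
        mm=m&(z>=lo)&(z<lo+.01)
        if mm.sum(): print(round(lo,3),mm.sum(),"a",a[mm].min().round(4),a[mm].max().round(4),"b",b[mm].min().round(4),b[mm].max().round(4))
    u,v=map(int,proj(d,np.array([.5196,.1298,.26])))
    cv2.imwrite(f"pics/tip_{n}.png",cv2.resize(d["color"][max(0,v-40):v+40,max(0,u-40):u+40],(400,400),interpolation=cv2.INTER_NEAREST))
E
python3 -c "
import cv2,numpy as np
cv2.imwrite('pics/tips.png',np.hstack([cv2.imread('pics/tip_%s.png'%n) for n in('scene','top')]))"
```

```text
2.6 [0.5195 0.1293 0.2501]
wrist 3359 tcp px (np.float64(256.28180904384755), np.float64(221.614976734821))
0.28 149 a 0.0064 0.0116 b -0.0142 0.0103
0.29 440 a 0.0062 0.012 b -0.0151 0.0121
0.3 540 a 0.006 0.0118 b -0.0151 0.0122
0.31 718 a -0.0111 0.0121 b -0.0151 0.012
0.32 1512 a -0.0121 0.0142 b -0.0345 0.031
scene 123 tcp px (np.float64(271.03574957761134), np.float64(94.2029111052569))
0.28 12 a -0.0118 0.0096 b -0.009 -0.0015
0.29 35 a -0.0117 0.011 b -0.0152 0.0043
0.3 38 a -0.0115 0.0107 b -0.0171 0.0015
0.31 20 a -0.0061 0.0105 b -0.0149 0.007
0.32 18 a -0.0063 0.0126 b -0.0269 0.0254
top 4 tcp px (np.float64(197.7131729730248), np.float64(215.88745631017372))
0.28 2 a -0.0105 -0.0102 b -0.0035 0.0022
0.29 2 a -0.0107 -0.0103 b -0.0054 -0.0018
```

View pics/tips.png

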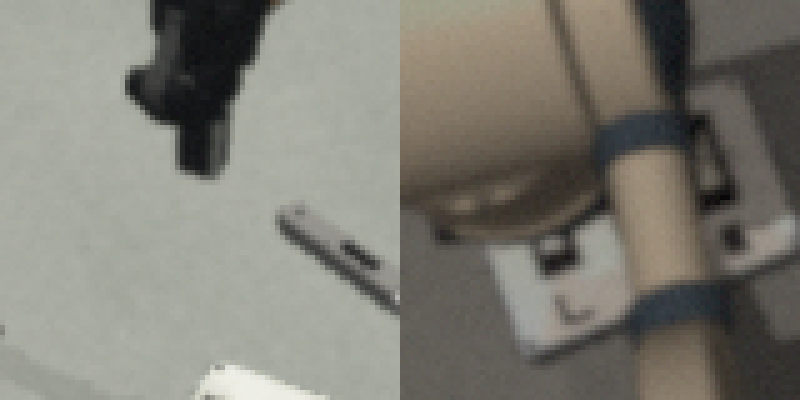

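Wrist and scene cameras both put the real fingertip end about 35 mm above the reported TCP (z≈0.285 against 0.250). I won't trust either value: I'll descend in stages and check by picture and contact.

Request:
send_rows:
  series:
    - {"delta_rot": [0,0,0],"travel": [-0.0036,0,0.03],"hand": 1}
    - {"delta_rot": [0,0,0],"travel": [0,0,0.05],"hand": 1}
    - {"delta_rot": [0,0,0],"travel": [0,0,0.05],"hand": 1}
    - {"delta_rot": [0,0,0],"travel": [0,0,0.04],"hand": 1}
    - {"delta_rot": [0,0,0],"travel": [0,0,0.01],"hand": 1}
    - {"delta_rot": [0,0,0],"travel": [0,0,0],"hand": 1}

```text
clock: 3.5
tcp_pos: [0.5166, 0.1285, 0.0708]
eef_rot: [180.0, 0.0, 14.6]
force: [-0.1, 0.5, 0.5]
opening: -0.001
```

```bash
cat > look.py <<'E'
from h import *
import sys
np.set_printoptions(precision=4,suppress=True)
tag=sys.argv[1]
s=env.read_state();t=s["tcp_pos"][:2]; print(s["clock"],s["tcp_pos"],s["eef_rot"],s["force"])
yaw=np.radians(14.6);ex=np.array([np.cos(yaw),np.sin(yaw)]);ey=np.array([-ex[1],ex[0]])
im=[]
for n in("wrist","scene"):
    d=cam(n);P=cloud(d);a=(P[...,:2]-t)@ex;b=(P[...,:2]-t)@ey;z=P[...,2]
    m=(abs(a)<.014)&(abs(b)<.017)&(z>s["tcp_pos"][2]-.01)&(z<s["tcp_pos"][2]+.09)&(z>.052)
    zz=np.sort(z[m]); 
    if len(zz)>20: print(n,"lowest z",zz[[0,3,8]],"front a",np.percentile(a[m],97))
    c=d["color"]
    im.append(cv2.resize(c[90:250,180:335] if n=="wrist" else c[60:200,205:340],(400,413),interpolation=cv2.INTER_CUBIC))
cv2.imwrite(f"pics/{tag}.png",np.hstack(im))
E
python3 look.py a1
```

```text
3.5 [0.5166 0.1285 0.0708] [179.9993   0.0027  14.5664] [-0.1154  0.5141  0.5195]
wrist lowest z [0.1052 0.1054 0.1057] front a 0.01325049082351704
scene lowest z [0.1034 0.1109 0.1132] front a 0.01221794290761889
```

View pics/a1.png

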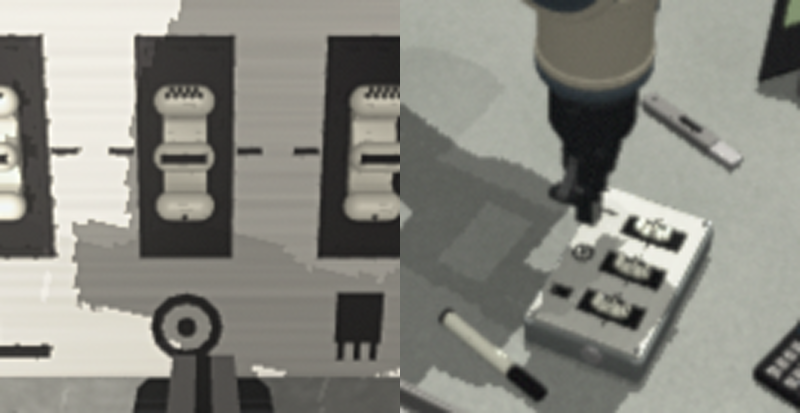

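Run:
```python
from h import *
np.set_printoptions(precision=4,suppress=True)
d=cam("wrist"); t=env.read_state()["tcp_pos"][:2]
yaw=np.radians(14.6);ex=np.array([np.cos(yaw),np.sin(yaw)]);ey=np.array([-ex[1],ex[0]])
k=155/400
for n,u,v,z in(("crest",185,158,.062),("marks",185,151,.046),("ring outl",186,327,.046),("near lobe",186,205,.057)):
    p=onplane(d,180+u*k,90+v*k,z); q=p[:2]-t; print(n,p,"rel",q@ex,q@ey)
P=cloud(d)
a=(P[...,:2]-t)@ex;b=(P[...,:2]-t)@ey;z=P[...,2]
m=(z>.055)&(z<.066)&(abs(b)<.03)&(a>.02)&(a<.08)
for lo in np.arange(.02,.08,.004):
    mm=m&(a>=lo)&(a<lo+.004)
    if mm.sum()>5: print(lo.round(3),z[mm].mean().round(4),z[mm].max().round(4),b[mm].min().round(4),b[mm].max().round(4))
```

```text
crest [0.5622 0.1441 0.062 ] rel 0.04715971445066532 0.003468577372611175
marks [0.5619 0.1444 0.046 ] rel 0.04694268968711048 0.003834656067970317
ring outl [0.5103 0.1311 0.046 ] rel -0.006324751519830756 0.003922239556085905
near lobe [0.5492 0.1406 0.057 ] rel 0.03367276926003979 0.003408726966668796
0.028 0.0564 0.0577 -0.0029 0.0106
0.032 0.0563 0.0586 -0.0036 0.0113
0.04 0.06 0.0616 -0.0021 0.0102
0.044 0.0612 0.0638 -0.0035 0.0117
0.048 0.0596 0.0624 -0.0035 0.0108
0.056 0.0562 0.0577 -0.0028 0.0109
0.06 0.0565 0.0587 -0.0035 0.0108
```

Axle is 46.5 mm ahead of the TCP and 3.7 mm to the left; the front face is about 11.5 mm ahead of the TCP. Next I correct sideways and descend toward the plate.

Request:
send_rows:
  series:
    - {"delta_rot": [0,0,0],"travel": [0,-0.0037,0.025],"hand": 1}
    - {"delta_rot": [0,0,0],"travel": [0,0,0.02],"hand": 1}
    - {"delta_rot": [0,0,0],"travel": [0,0,0.007],"hand": 1}
    - {"delta_rot": [0,0,0],"travel": [0,0,0],"hand": 1}
    - {"delta_rot": [0,0,0],"travel": [0,0,0],"hand": 1}

```text
clock: 4.28
tcp_pos: [0.5161, 0.1325, 0.0192]
eef_rot: [180.0, -0.1, 14.6]
force: [-0.6, -0.4, -0.2]
opening: 0.005
```

```bash
python3 look.py a2
```

```text
4.275 [0.5161 0.1325 0.0192] [179.9903  -0.0781  14.598 ] [-0.5564 -0.4283 -0.2107]
wrist lowest z [0.053  0.0537 0.0542] front a 0.013248436220970855
scene lowest z [0.0544 0.0577 0.0608] front a 0.012611574825311557
```

View pics/a2.png

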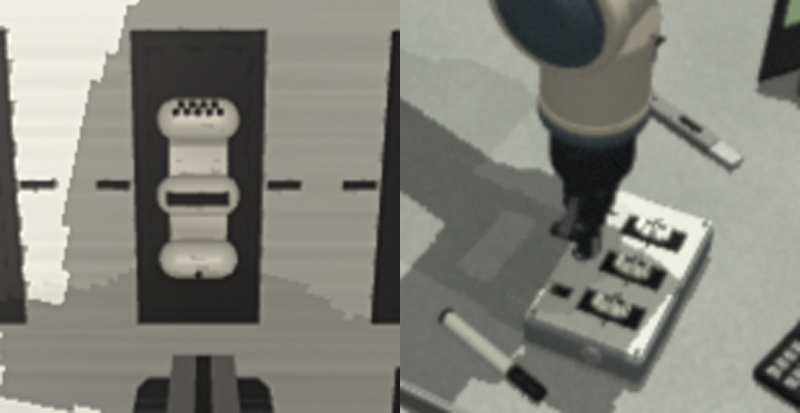

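Request:
send_rows:
  series:
    - {"delta_rot": [0,0,0],"travel": [0,0,0.002],"hand": 1}
    - {"delta_rot": [0,0,0],"travel": [0,0,0.002],"hand": 1}
    - {"delta_rot": [0,0,0],"travel": [0,0,0],"hand": 1}

```text
clock: 4.75
tcp_pos: [0.5156, 0.1324, 0.015]
eef_rot: [180.0, -0.0, 14.6]
force: [-4.3, -1.0, 19.0]
opening: -0.003
```

Request:
send_rows:
  series:
    - {"delta_rot": [0,0,0],"travel": [0,0,0.001],"hand": 1}
    - {"delta_rot": [0,0,0],"travel": [0,0,0.001],"hand": 1}
    - {"delta_rot": [0,0,0],"travel": [0,0,0],"hand": 1}

```text
clock: 5.12
tcp_pos: [0.5157, 0.1324, 0.0148]
eef_rot: [180.0, -0.1, 14.6]
force: [-14.0, -1.9, 61.4]
opening: -0.002
```

Request:
send_rows:
  series:
    - {"delta_rot": [0,0,0],"travel": [0,0,0.001],"hand": 1}
    - {"delta_rot": [0,0,0],"travel": [0,0,0],"hand": 1}

```text
clock: 5.38
tcp_pos: [0.5158, 0.1324, 0.0147]
eef_rot: [180.0, -0.1, 14.6]
force: [-18.9, -3.8, 82.6]
opening: 0.004
```

Contact came at TCP z≈0.015, so the tip is 31 mm below... that is, tip z = TCP z + 0.031. I pressed further than intended (83 N), so I'm backing off now.

Request:
send_rows:
  series:
    - {"delta_rot": [0,0,0],"travel": [0,0,-0.008],"hand": 1}
    - {"delta_rot": [0,0,0],"travel": [0,0,0],"hand": 1}

```text
clock: 5.62
tcp_pos: [0.5158, 0.1325, 0.0197]
eef_rot: [180.0, -0.1, 14.6]
force: [-0.0, 0.3, -0.1]
opening: 0.003
```

```bash
python3 look.py a3
```

```text
5.625 [0.5158 0.1325 0.0197] [179.9941  -0.0588  14.5999] [-0.0057  0.3465 -0.072 ]
wrist lowest z [0.0532 0.054  0.0546] front a 0.013252109466706631
scene lowest z [0.0527 0.0603 0.0613] front a 0.011567185386423188
```

View pics/a3.png

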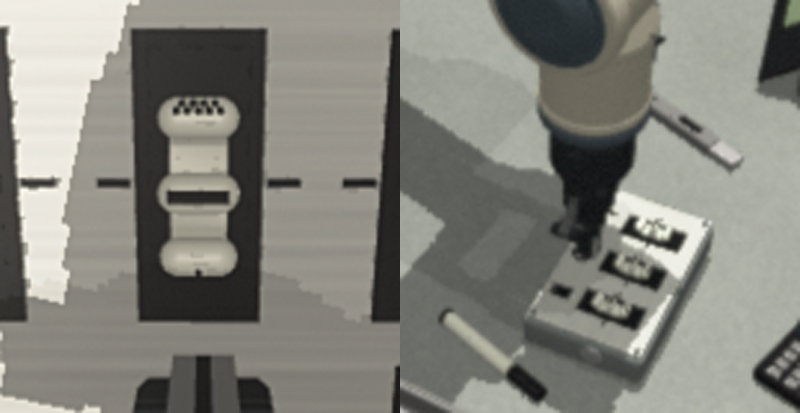

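Tally still in place and wheel at zero. First stroke on the middle wheel.

Request:
send_rows:
  series:
    - {"delta_rot": [0,0,0],"travel": [0.014,0,-0.001],"hand": 1}
    - {"delta_rot": [0,0,0],"travel": [0.003,0,-0.0005],"hand": 1}
    - {"delta_rot": [0,0,0],"travel": [0.004,0,-0.0015],"hand": 1}
    - {"delta_rot": [0,0,0],"travel": [0.004,0,-0.0015],"hand": 1}
    - {"delta_rot": [0,0,0],"travel": [0.003,0,-0.001],"hand": 1}
    - {"delta_rot": [0,0,0],"travel": [0,0,0],"hand": 1}

```text
clock: 6.48
tcp_pos: [0.5432, 0.1396, 0.0249]
eef_rot: [-180.0, -0.1, 14.6]
force: [1.2, 0.6, 0.8]
opening: 0.004
```

```bash
python3 look.py a4
```

```text
6.475 [0.5432 0.1396 0.0249] [-179.9999   -0.0562   14.5941] [1.1626 0.6104 0.8105]
wrist lowest z [0.0524 0.053  0.0542] front a 0.013337617069281854
scene lowest z [0.0522 0.0581 0.0625] front a 0.013610630249413102
```

View pics/a4.png

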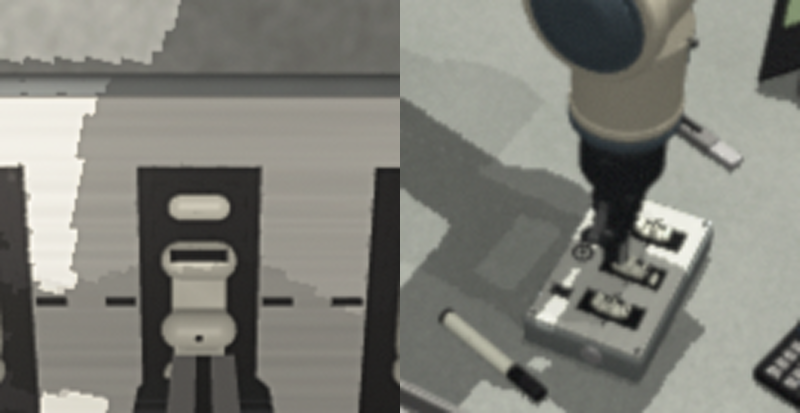

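The wheel has turned past half-way: the zero bar is at (200,255) beyond the axle marks, and one dot is near the top. I'll lift and check.

Request:
send_rows:
  series:
    - {"delta_rot": [0,0,0],"travel": [0,0,-0.02],"hand": 1}
    - {"delta_rot": [0,0,0],"travel": [-0.028,0,0],"hand": 1}
    - {"delta_rot": [0,0,0],"travel": [0,0,0],"hand": 1}

```text
clock: 6.95
tcp_pos: [0.5135, 0.1321, 0.0448]
eef_rot: [-180.0, 0.1, 14.6]
force: [0.0, -0.2, 0.8]
opening: 0.002
```

```bash
python3 look.py a5
```

```text
6.95 [0.5135 0.1321 0.0448] [-179.9867    0.1068   14.5948] [ 0.0028 -0.2292  0.7945]
wrist lowest z [0.079  0.0794 0.0795] front a 0.013328851762633879
scene lowest z [0.0522 0.0794 0.0867] front a 0.013159363885067513
```

View pics/a5.png

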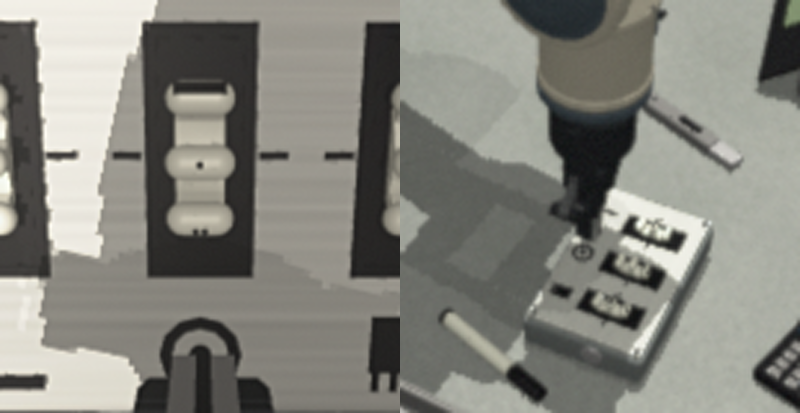

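One dot on top: exactly one click. Second stroke is the same path.

Request:
send_rows:
  series:
    - {"delta_rot": [0,0,0],"travel": [0,0,0.0245],"hand": 1}
    - {"delta_rot": [0,0,0],"travel": [0,0,0],"hand": 1}
    - {"delta_rot": [0,0,0],"travel": [0.014,0,0],"hand": 1}
    - {"delta_rot": [0,0,0],"travel": [0.003,0,-0.0005],"hand": 1}
    - {"delta_rot": [0,0,0],"travel": [0.004,0,-0.0015],"hand": 1}
    - {"delta_rot": [0,0,0],"travel": [0.004,0,-0.0015],"hand": 1}
    - {"delta_rot": [0,0,0],"travel": [0.003,0,-0.001],"hand": 1}
    - {"delta_rot": [0,0,0],"travel": [0,0,0],"hand": 1}

```text
clock: 8.05
tcp_pos: [0.5433, 0.1396, 0.0252]
eef_rot: [180.0, -0.1, 14.6]
force: [1.0, -0.2, 1.6]
opening: -0.005
```

Request:
send_rows:
  series:
    - {"delta_rot": [0,0,0],"travel": [0,0,-0.02],"hand": 1}
    - {"delta_rot": [0,0,0],"travel": [-0.028,0,0],"hand": 1}
    - {"delta_rot": [0,0,0],"travel": [0,0,0],"hand": 1}

```text
clock: 8.43
tcp_pos: [0.5137, 0.1321, 0.0448]
eef_rot: [-180.0, 0.1, 14.6]
force: [0.3, 0.3, 0.3]
opening: -0.001
```

```bash
python3 look.py a6
```

```text
8.425 [0.5137 0.1321 0.0448] [-179.9885    0.0873   14.5971] [0.3487 0.2758 0.3273]
wrist lowest z [0.0787 0.0794 0.0799] front a 0.013197402331593115
scene lowest z [0.0767 0.0818 0.0861] front a 0.013051724627971547
```

View pics/a6.png

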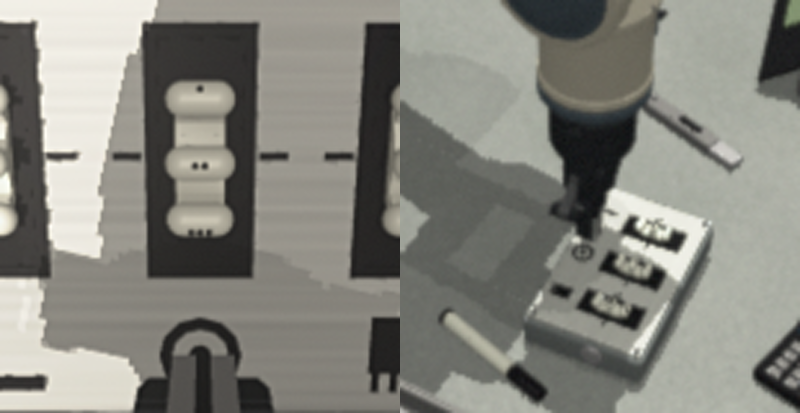

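Two dots on top, and the tally hasn't moved. Third stroke, and I verify it before going to the right wheel.

Request:
send_rows:
  series:
    - {"delta_rot": [0,0,0],"travel": [0,0,0.0245],"hand": 1}
    - {"delta_rot": [0,0,0],"travel": [0,0,0],"hand": 1}
    - {"delta_rot": [0,0,0],"travel": [0.014,0,0],"hand": 1}
    - {"delta_rot": [0,0,0],"travel": [0.003,0,-0.0005],"hand": 1}
    - {"delta_rot": [0,0,0],"travel": [0.004,0,-0.0015],"hand": 1}
    - {"delta_rot": [0,0,0],"travel": [0.004,0,-0.0015],"hand": 1}
    - {"delta_rot": [0,0,0],"travel": [0.003,0,-0.001],"hand": 1}
    - {"delta_rot": [0,0,0],"travel": [0,0,0],"hand": 1}

```text
clock: 9.52
tcp_pos: [0.5433, 0.1397, 0.0252]
eef_rot: [180.0, -0.1, 14.6]
force: [-0.9, 0.8, 1.7]
opening: -0.003
```

Request:
send_rows:
  series:
    - {"delta_rot": [0,0,0],"travel": [0,0,-0.02],"hand": 1}
    - {"delta_rot": [0,0,0],"travel": [-0.028,0,0],"hand": 1}
    - {"delta_rot": [0,0,0],"travel": [0,0,0],"hand": 1}

```text
clock: 9.9
tcp_pos: [0.5137, 0.1321, 0.0449]
eef_rot: [-180.0, 0.1, 14.6]
force: [1.0, 0.1, 0.6]
opening: -0.001
```

```bash
python3 look.py a7
```

```text
9.9 [0.5137 0.1321 0.0449] [-179.9893    0.0871   14.5969] [1.0118 0.1011 0.622 ]
wrist lowest z [0.079  0.0793 0.0796] front a 0.013348829383524824
scene lowest z [0.0527 0.0818 0.0853] front a 0.013153485736902351
```

View pics/a7.png

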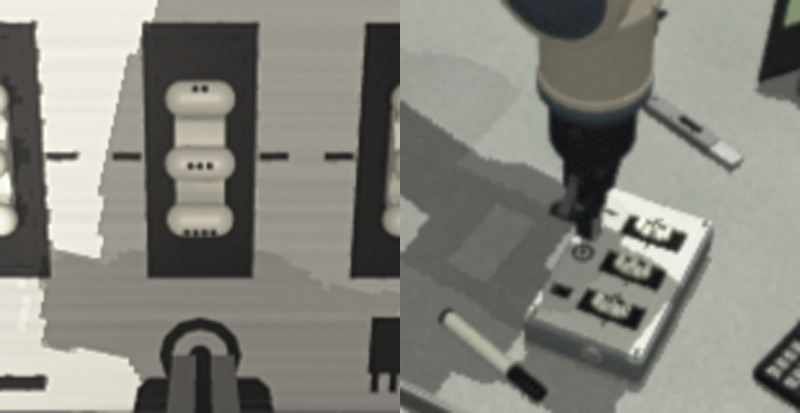

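Three dots on top of the middle wheel. Now I shift 52 mm right (tool +y), up at height, then look.

Request:
send_rows:
  series:
    - {"delta_rot": [0,0,0],"travel": [0,0.012,-0.02],"hand": 1}
    - {"delta_rot": [0,0,0],"travel": [0,0.03,0],"hand": 1}
    - {"delta_rot": [0,0,0],"travel": [0,0.01,0.02],"hand": 1}
    - {"delta_rot": [0,0,0],"travel": [0,0,0],"hand": 1}
    - {"delta_rot": [0,0,0],"travel": [0,0,0],"hand": 1}

```text
clock: 10.62
tcp_pos: [0.5289, 0.0825, 0.045]
eef_rot: [-180.0, -0.0, 14.6]
force: [-0.1, 0.1, 0.8]
opening: -0.002
```

```bash
python3 look.py a8
```

```text
10.625 [0.5289 0.0825 0.045 ] [-179.9941   -0.0029   14.6054] [-0.1253  0.0581  0.7636]
wrist lowest z [0.0797 0.0799 0.08  ] front a 0.013231110178734042
scene lowest z [0.079  0.0838 0.0868] front a 0.01201057402151423
```

View pics/a8.png

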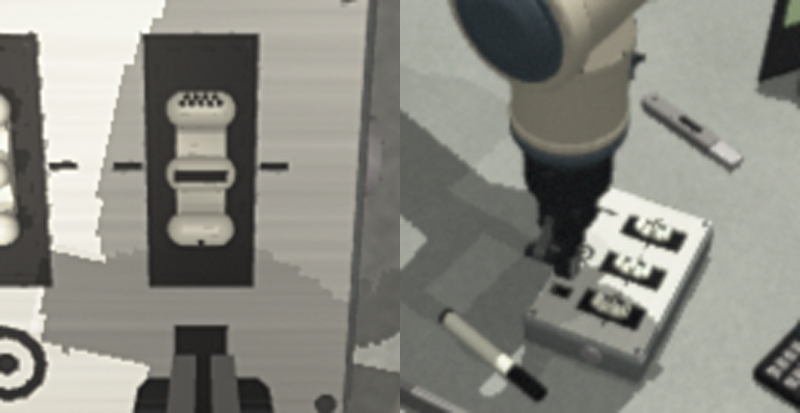

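Aligned with the right wheel, which is at zero. Same stroke.

Request:
send_rows:
  series:
    - {"delta_rot": [0,0,0],"travel": [0,0,0.0245],"hand": 1}
    - {"delta_rot": [0,0,0],"travel": [0,0,0],"hand": 1}
    - {"delta_rot": [0,0,0],"travel": [0.014,0,0],"hand": 1}
    - {"delta_rot": [0,0,0],"travel": [0.003,0,-0.0005],"hand": 1}
    - {"delta_rot": [0,0,0],"travel": [0.004,0,-0.0015],"hand": 1}
    - {"delta_rot": [0,0,0],"travel": [0.004,0,-0.0015],"hand": 1}
    - {"delta_rot": [0,0,0],"travel": [0.003,0,-0.001],"hand": 1}
    - {"delta_rot": [0,0,0],"travel": [0,0,0],"hand": 1}

```text
clock: 11.72
tcp_pos: [0.5563, 0.0892, 0.0255]
eef_rot: [180.0, -0.1, 14.6]
force: [-0.3, -0.0, 2.8]
opening: 0.001
```

Request:
send_rows:
  series:
    - {"delta_rot": [0,0,0],"travel": [0,0,-0.02],"hand": 1}
    - {"delta_rot": [0,0,0],"travel": [-0.02,-0.01,-0.04],"hand": 1}
    - {"delta_rot": [0,0,0],"travel": [-0.02,-0.03,-0.05],"hand": 1}
    - {"delta_rot": [0,0,0],"travel": [0,0,-0.03],"hand": 1}
    - {"delta_rot": [0,0,0],"travel": [0,0,0],"hand": 1}
    - {"delta_rot": [0,0,0],"travel": [0,0,0],"hand": 1}

```text
clock: 12.48
tcp_pos: [0.5067, 0.1177, 0.1644]
eef_rot: [-180.0, 0.0, 14.6]
force: [0.2, -0.1, 0.3]
opening: -0.002
```

```bash
python3 look.py a9
python3 - <<'E'
from h import *
d=cam("wrist")["color"]; cv2.imwrite("pics/a9w.png",cv2.resize(d[60:252,130:386],(800,600),interpolation=cv2.INTER_CUBIC))
cv2.imwrite("pics/a9s.png",cam("scene")["color"])
E
```

```text
12.475 [0.5067 0.1177 0.1644] [-179.9978    0.0192   14.5934] [ 0.1991 -0.0888  0.2774]
wrist lowest z [0.1984 0.1989 0.1996] front a 0.013209123533076534
scene lowest z [0.1967 0.1988 0.2037] front a 0.012476734177609508
```

View pics/a9w.png

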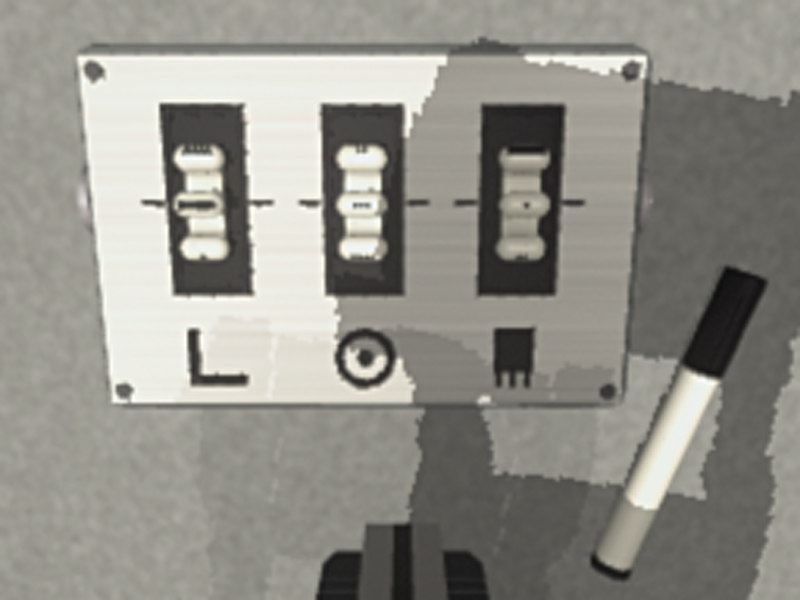

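View pics/a9s.png

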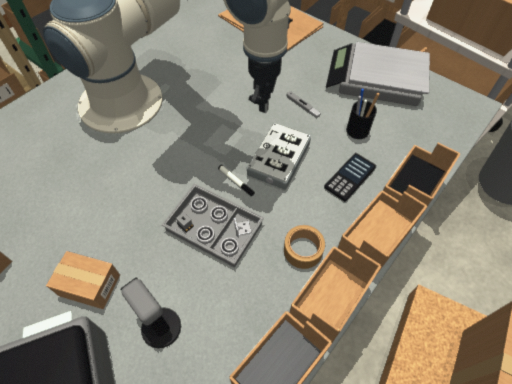

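Left shows the zero bar, middle three dots and right one dot. The tally and the other things sit as before and the arm is clear, so I'm handing in.

```bash
python3 -c "
from rig import ticket
print(ticket.hand_in())"
```

```text
the job is handed in; nothing more can be done
None
```

I booked the wide compartment's three bearings and one relay on the tally and handed the job in at about 12.6 s; no verdict is reported. With the shut fingertips I flicked the middle wheel on three clicks and the right wheel one. I left the left wheel at zero because the bracket lies in the narrow compartment, along with the fourth bearing.

**Last checks:** after lifting clear, the wrist picture showed the zero bar on the left wheel, three dots on the middle and one dot on the right, all at rest on the axle marks. The tally, marker and tray pieces looked where they were at the start, and the force reading was near zero.

**What disagreed or went wrong:**
- **Fingertip height:** the real fingertip end sits above the reported TCP, by about 34 mm from the cameras and 31 mm from touching the plate. I worked from the touch value.
- **Touch force:** I queued too many small downward steps during that touch, so it reached about 83 N on the tally's top plate. That is under the 120 N wrist limit and moved the tally by no more than a fraction of a millimetre. The 40 N limit is for the arm and gripper body; I took the fingertips as not counting towards it, but could not check that.

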